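# Third hand for a spring-loaded drain valve

### The job

Put the drain valve together up to its screws: slip the grey spacer ring that fits over the valve's post so that it lies flat on the sprung seat, then put the bonnet on over it, boss up and square to the valve so that the screw holes line up. Press the bonnet straight down against the spring with a steady force of about 10 N (7 to 14 N), never running the spring to its stop, and finish while still holding and pressing it like that, so that a colleague can put the screws in. Leave everything else on the bench where it is.

Things in the scene. Friction and masses are not known exactly. Their poses are not given: they have to be found in the camera images.
- valve: the drain valve, fixed to the bench: round grey plate 120 mm across, 12 mm thick; on it a square aluminium body 80 x 80 mm, top 40 mm above the bench, 4 screw holes 32 mm from the centre along x and y; a brass stub 26 mm across points to +x, ending 60 mm out. Origin: centre of the underside, on the axis of the upright post (see post_tip); z up, x and y along the square's sides
- seat (a joint): the sprung seat: a round dark steel plate 62 mm across around the post, its top 65 mm above the bench when free (value 0). Value: how far it is pressed straight down, m; its stop is at 0.025. The push needed is about 3 N + 600 N/m x value (10 N at 0.0115), hardly any friction; the spacer's and bonnet's weights alone move it at most about 1 mm
- seat_top (a point): centre of the sprung seat's upper face, on the post's axis; moves down with the seat
- post_tip (a point): top of the valve's steel post, 110 mm above the bench; the post is 18 mm across, stands upright in the middle of the valve and tapers over its last 8 mm
- spacer: the spacer ring that fits: grey plastic, 50 mm outside, bore 23 mm, 16 mm high, about 60 g, lying flat on the bench. Origin: centre of its underside, z up
- bonnet: the bonnet, bare aluminium: square flange 80 x 80 x 8 mm with a square boss 36 x 36 mm rising 30 mm more in the middle (38 mm in all), sides parallel; bore 22 mm right through; 4 screw holes 32 mm from the centre along x and y. About 220 g, standing on its flange on the bench. Fits in any quarter turn. Origin: centre of the flange's underside, z up, x and y along the sides
- collar: a collar that does NOT fit: same grey plastic, 50 mm outside, 16 mm high, but its bore is only 10 mm. Not to be moved. Origin: centre of its underside
- washer: a flat steel washer 64 mm outside, bore 44 mm, 5 mm thick, lying nearer the robot than the valve; not to be moved. Origin: centre of its underside
- screwdriver: a screwdriver lying near the robot on its left; not to be moved
- spanner: a spanner lying near the robot on its right; not to be moved
- bottle: a white bottle 60 mm across and 150 mm high standing beyond the valve; not to be moved. Origin: centre of its underside
- mug: a white mug 76 mm across and 90 mm high standing far left; not to be moved. Origin: centre of its underside
There are look-alikes about, which are no part of the job. What is shaped like the spacer but green or red is not meant.

How it is judged:
By the outcome, as a careful person would: the job done as asked, in the order asked, and still so for the second after the job is handed in, while the arm keeps its last pose, push and grip.
It also fails if it takes over 51 s, if anything falls off the work surface, if the arm or the gripper's body presses on something with over 40 N, if the wrist force passes 120 N, or if a joint passes its speed limit or range.

### The arm

A 6-joint arm with a two-finger parallel gripper is mounted at the origin on the work surface. World frame = base frame: x ahead of the robot, y to its left, z up, the work surface at z = 0. Lengths are in m, angles in rad, forces in N, time in s.
With the tool pointing down it reaches from about 0.3 to 0.775 m from the base axis. Payload 14.6 kg.
Tool frame: the origin (TCP) lies at the very end of the fingers, on their centre line; the grasp point (between the pads) lies 19 mm behind it; z points along the fingers, y is the line along which they close (so a half turn about z gives the same grasp; the last joint's range is limited). The gripper opens to 94 mm and grips with 3 to 60 N. Pads are 16 mm wide; open, the fingers measure 119 mm over their backs; the gripper's body (75 mm by 177 mm) begins 78 mm behind the grasp point.
Start: joints at [-1.399, 0.3, 1.521, -0, 1.321, -0.067], TCP at [0.13, -0.534, 0.205] pointing down, gripper open.
Joint ranges: [-3.03, 3.03], [-0.79, 2.21], [0.23, 2.52], [-1.04, 4.18], [0, 3.07], [-2.55, 2.55]. Speed limits (rad/s): [2.22, 2.22, 2.57, 3.14, 3.14, 3.14].

### API

Orientations are given as [roll, pitch, yaw] about the fixed x, y, z axes, in that order (R = Rz(yaw) Ry(pitch) Rx(roll)).
In Python, from station import ctrl, camera, camera_info, finder gives the robot as it stands.
- The arm moves only by the tool carry_out, never from a script. Its argument "motion" is a list of rows, each a list of 2 entries, a list of its own where there are three numbers: the shift along the tool's x, y, z as a fraction of full scale, then the turn about the tool's z as a fraction of full scale. A call has 1 to 12 rows; each row is the pose to reach, as a shift and turn from the pose commanded when the call began, along the tool's axes at that moment, turning the shorter way round; what a row does not reach only later rows make up. Full scale, the value 1, is 200 mm for a shift and 360 degrees for a turn. A row lasts 1/10 s, in which the tool goes at most 50 mm and 8.59 degrees, less where a joint would pass 70% of its speed; a pose out of reach is approached as far as the arm can. A call with a number of a shift or a turn outside -1 to 1 is refused whole. A call with a gripper value outside its range is refused whole. "hand" is the closure, from -1 (fully open) to 1 (shut), set as the call begins (left out, the last holds). The fingers move at their own pace and stop on an object; "force" is the grip in N (left out, the last holds). Time passes only in rows, so rows that repeat a pose let the fingers close. It gives the time, the measured TCP pose, the force, the opening and the grip force at its end, in the units of the state.
- ctrl.get_obs(): the state, without advancing time (a new reading comes with each control period).
- camera(name): name is "scene" or "top" or "wrist"; returns (picture, depth): 480x640x3 uint8, blue, green, red; 480x640 float32, m along the optical axis (not along the pixel's ray), 0 where there is no reading.
- camera_info(name): a dict with "camera_matrix" (3x3 intrinsics, pixels), "origin" and "attitude" of the camera in the world. Camera axes: x right, y down, z forward; pixel columns grow to the right and rows downward; lengths in m; the calibration is good to about 2 mm. A picture is of the moment at which its call begins: read the wrist's pose just before it. camera_info takes no time and is no camera call; for the wrist camera it gives the pose at the moment of the call.
- ctrl.hand_in(): hands the job in; it is judged then, once.
Trained networks look in the newest picture that a camera, given by its name, has taken for a name from the list of things; names that differ only in an ending like _2 or _b are one class to them, and where a whole thing is asked for, a point or a joint stands for the part that bears it (a point fixed in the world has none). Each returns a list of dicts, best first, with "conf" (0 to 1); they miss things now and then, are a little off and sometimes report something else, mostly with a low value. They report only what shows in the picture. A call takes as long as a camera call. They do not tell look-alikes from the thing itself.
- finder.boxes_of(camera, query): "location" ([column, row] in pixels, amid what is visible of it).
- finder.cut_out(camera, query): "mask" (480x640 bool, what is visible of it) and "location" ([column, row] in pixels, amid what is visible of it).
- finder.pinpoint(camera, query): "location" ([column, row] in pixels: a listed point, or the origin of a listed thing).
The state is a dict: "time_s": time; "qpos": joint angles; "joint_vel": joint speeds; "tau": joint torques, N m; "ee_pos": TCP position; "eef_rot": TCP orientation; "force": force on the tool from outside, world axes, zero at the start; "moment": the same for the moment, N m; "grip_width": finger opening in m; "grip_force": force on a finger pad.
Only numpy, scipy, OpenCV 4.12 (cv2) and the standard library are available. Lean on these libraries where they do the work, as an engineer would, in place of code of your own. Each camera call takes 0.05 s, during which the arm holds its last target. There are 200 camera calls.

## Working session

There is one attempt and no reset: what is moved stays moved. The work goes in short steps, Python scripts to look and compute and a tool call to move; the robot and the scene stay as the last step left them, time stands still between calls to the robot, and variables do not carry over. Pictures are saved under pics/ and viewed, at most 10 in all, crops included, and the job is handed in when it is done.

Besides the shell and the picture viewer there is one more tool, called after "Call:" as name(argument=value, ...) on one line, values as JSON. carry_out: Moves the arm, as the interface text tells. Its arguments: {"type":"object","properties":{"motion":{"type":"array","items":{"type":"array"}},"hand":{"type":"number"},"force":{"type":"number"}},"required":["motion"]}

```bash
mkdir -p pics
cat > h.py <<'E'
import numpy as np, cv2
from station import ctrl, camera, camera_info, finder
from scipy.spatial.transform import Rotation as R
def cam(name):
    i=camera_info(name); K=np.array(i["camera_matrix"]); o=np.array(i["origin"]); A=np.array(i["attitude"])
    if A.shape!=(3,3): A=R.from_euler('xyz',A).as_matrix() if A.size==3 else R.from_quat(A).as_matrix()
    return K,o,A
def ray(c,px,z):
    K,o,A=c; d=A@np.linalg.inv(K)@np.array([px[0],px[1],1.]); return o+d*(z-o[2])/d[2]
def cloud(c,dep):
    K,o,A=c; v,u=np.mgrid[:480,:640]; p=np.stack([u,v,np.ones_like(u)],-1)@np.linalg.inv(K).T*dep[...,None]
    return p@A.T+o
E
python3 - <<'E'
from h import *
print(camera_info("top")); print(camera_info("scene")["attitude"],camera_info("scene")["origin"])
for n in("top","scene"):
    p,d=camera(n); cv2.imwrite(f"pics/{n}0.png",p); np.save(f"{n}d.npy",d)
    c=cam(n)
    for q,z in(("valve",.0),("post_tip",.11),("seat_top",.065),("spacer",0),("bonnet",0),("collar",0),("washer",0)):
        for r in finder.pinpoint(n,q)[:4]: print(n,q,round(r["conf"],2),np.round(r["location"]),np.round(ray(c,r["location"],z),3))
print(ctrl.get_obs())
E
```

```text
{'camera_matrix': array([[453.38944964,   0.        , 322.59400634],
       [  0.        , 453.38944964, 229.6711543 ],
       [  0.        ,   0.        ,   1.        ]]), 'origin': array([0.40534217, 0.06260753, 0.89977148]), 'attitude': array([-3.00672891, -0.04150435, -1.54431685])}
[-2.61787859 -0.01318415  2.47520604] [0.91591011 0.5258195  1.13920049]
top valve 0.6 [359. 199.] [ 0.593 -0.044  0.   ]
top valve 0.58 [164. 148.] [0.686 0.355 0.   ]
top post_tip 0.7 [362. 187.] [ 0.593 -0.035  0.11 ]
top post_tip 0.2 [301. 295.] [0.398 0.066 0.11 ]
top seat_top 0.76 [358. 193.] [ 0.592 -0.035  0.065]
top spacer 0.85 [261. 250.] [0.484 0.149 0.   ]
top spacer 0.67 [216. 279.] [0.425 0.234 0.   ]
top spacer 0.57 [212. 232.] [0.517 0.248 0.   ]
top spacer 0.55 [227. 183.] [0.616 0.224 0.   ]
top bonnet 0.96 [433. 184.] [ 0.63  -0.195  0.   ]
top collar 0.98 [468. 264.] [ 0.469 -0.266  0.   ]
top washer 0.61 [299. 293.] [0.402 0.071 0.   ]
scene valve 0.74 [272. 243.] [ 0.588 -0.034  0.   ]
scene post_tip 0.58 [270. 219.] [ 0.588 -0.029  0.11 ]
scene post_tip 0.4 [268. 361.] [0.774 0.
[... 442 characters left out ...]
5. 228.] [0.392 0.066 0.   ]
{'time_s': 0.8, 'qpos': array([-1.39858471e+00,  2.99910325e-01,  1.52100117e+00, -6.35264040e-06,
        1.32068814e+00, -6.65843971e-02]), 'joint_vel': array([ 0.00067612,  0.00044989, -0.00090643,  0.00116451,  0.00013429,
       -0.00077668]), 'tau': array([-4.15936092e-04, -5.31631243e+01, -3.52901244e+01,  7.09254784e-02,
        2.12154386e-02, -7.24297763e-06]), 'ee_pos': array([ 0.13009574, -0.5343847 ,  0.20543942]), 'eef_rot': array([-3.14158528e+00,  5.67671784e-06,  2.38797585e-01]), 'force': array([-0.25011214,  0.22517015,  0.10904154]), 'moment': array([-0.00340518, -0.02644479, -0.00561761]), 'grip_force': 0.0, 'grip_width': 0.09407477178261842}
```

View pics/top0.png

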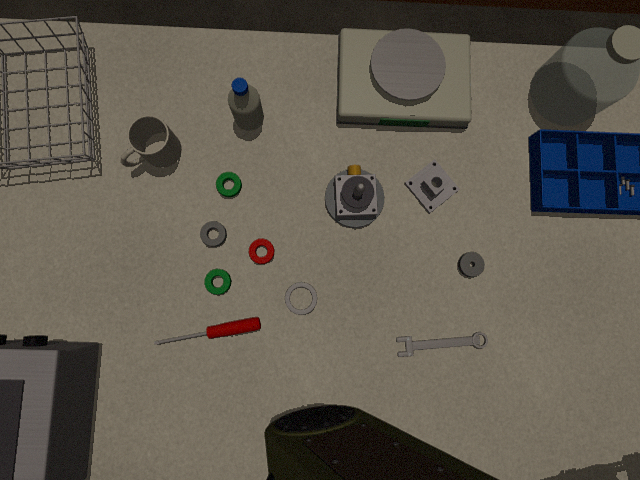

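View pics/scene0.png

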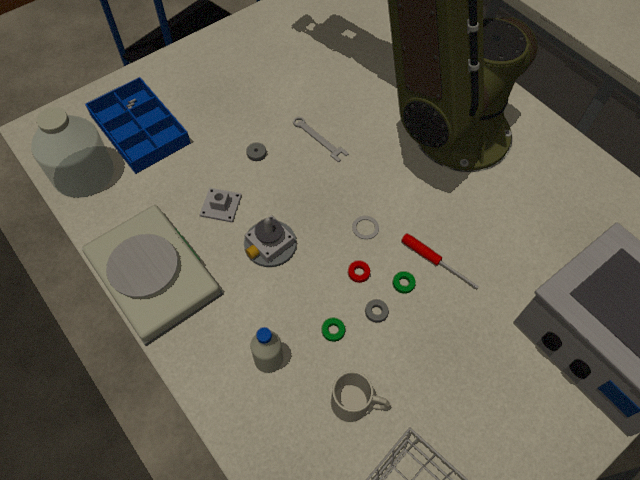

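The top view shows the grey wide-bore spacer at (213,234), the bonnet turned about 45° at (433,188), the valve at (357,195) and the narrow-bore collar at (471,264). The green and red rings are look-alikes. Next I'll measure these precisely from the depth images.

```bash
cat >> h.py <<'E'
def sel(P,xy,r,z0,z1):
    m=(np.hypot(P[...,0]-xy[0],P[...,1]-xy[1])<r)&(P[...,2]>z0)&(P[...,2]<z1); return P[m]
def rect(Q):
    q=(Q[:,:2]*1000).astype(np.float32); (c,s,a)=cv2.minAreaRect(q); return np.round(np.r_[c,s,a,len(q),np.median(Q[:,2])*1000],1)
def circ(Q):
    c,r=cv2.minEnclosingCircle((Q[:,:2]*1000).astype(np.float32)); return np.round(np.r_[c,2*r,np.median(Q[:,2])*1000,len(Q)],1)
def survey(n,d):
    P=cloud(cam(n),d); P[d==0]=np.nan
    print(n,"bench near valve z",np.round(np.nanmedian(P[280:330,330:400,2])*1000,1))
    for nm,f,a in(("spacer",circ,((.51,.243),.045,.009,.022)),("flange",rect,((.626,-.193),.075,.004,.012)),("boss",rect,((.626,-.193),.05,.032,.043)),
      ("body",rect,((.592,-.036),.075,.034,.046)),("plate",circ,((.592,-.036),.085,.007,.017)),("seat",circ,((.592,-.036),.05,.058,.070)),("post",circ,((.592,-.036),.03,.098,.115))):
        Q=sel(P,*a)
        if len(Q)>5: print(nm,f(Q), np.round(Q.mean(0)*1000,1))
E
python3 - <<'E'
from h import *
for n in("top","scene"): survey(n,np.load(n+"d.npy"))
n="top"; camera(n); c=cam(n)
for q in ("spacer","bonnet","valve"):
    for r in finder.cut_out(n,q)[:3]: 
        k=r["mask"].astype(np.uint8); cs=max(cv2.findContours(k,0,1)[0],key=cv2.contourArea)
        print(q,round(r["conf"],2),np.round(r["location"]),cv2.minAreaRect(cs))
E
```

```text
top bench near valve z 0.6
spacer [512.6 243.6  49.5  16.7 419. ] [512.4 243.2  16.5]
flange [ 624.7 -183.1  109.3  124.1    3.9 1134.     8.2] [ 623.3 -188.3    8.2]
boss [ 625.5 -190.9   35.6   37.6   40.4  262.    37.9] [ 625.3 -190.5   37.8]
body [604.3 -32.2 100.1  80.2   3.8 935.   40.1] [593.8 -29.5  39.9]
plate [594.8 -32.6 120.4  12.5 914. ] [581.1 -28.   12.5]
seat [594.8 -32.8  62.1  65.4 719. ] [593.6 -32.1  65.3]
post [594.4 -32.3  17.6 106.6  78. ] [593.4 -32.  106.4]
scene bench near valve z 1.2
spacer [510.8 242.2  52.7  16.2 349. ] [512.3 242.3  15.9]
flange [ 626.2 -193.   139.   143.6   67.9  736.     7.9] [ 628.8 -187.8    7.8]
boss [ 624.2 -192.8   41.    37.4   42.3  189.    37.6] [ 625.1 -192.1   37.6]
body [603.4 -33.7 101.5  82.5   4.7 666.   40.2] [606.3 -21.9  40.2]
plate [604.2 -32.1 144.6  12.3 508. ] [599.5 -10.1  12.2]
seat [593.6 -34.6  64.3  65.6 441. ] [596.  -31.4  65.5]
post [594.  -34.2  18.1 106.2  54. ] [594.8 -32.3 106. ]
spacer 0.86 [214. 277.] ((217.4000244140625, 280.8000183105469), (25.043960571289062, 25.93838882446289), 63.43495178222656)
spacer 0.85 [208. 229.] ((213.0000457763672, 233.50001525878906), (24.748737335205078, 23.33452033996582), 45.0)
spacer 0.73 [229. 190.] ((228.5, 184.0), (24.0, 23.0), 90.0)
bonnet 0.58 [430. 183.] ((431.42681884765625, 185.65855407714844), (39.35578918457031, 39.199615478515625), 51.34019470214844)
bonnet 0.2 [360. 196.] ((357.5, 191.5), (31.0, 31.0), 90.0)
valve 0.87 [353. 199.] ((354.5000305175781, 197.5), (59.39696502685547, 59.396968841552734), 45.0)
```

Call:
carry_out(motion=[[[0.695,-0.83,0],0],[[0.695,-0.83,0],0],[[0.695,-0.83,0],0],[[0.695,-0.83,0],0],[[0.695,-0.83,0],0]], hand=-0.5, force=15)

```text
time_s: 1.5
ee_pos: [0.2269, -0.3373, 0.2057]
eef_rot: [3.141, -0.0, 0.241]
force: [0.1, -0.7, 0.2]
grip_width: 0.0708
grip_force: 0.0
```

Call:
carry_out(motion=[[[0.695,-0.83,0],0],[[0.695,-0.83,0],0],[[0.695,-0.83,0],0],[[0.695,-0.83,0],0],[[0.695,-0.83,0],0]])

```text
time_s: 2.0
ee_pos: [0.3226, -0.143, 0.2058]
eef_rot: [3.141, -0.001, 0.242]
force: [0.3, -0.8, 0.6]
grip_width: 0.0706
grip_force: 0.0
```

Call:
carry_out(motion=[[[0.695,-0.83,0],0],[[0.695,-0.83,0],0],[[0.695,-0.83,0],0],[[0.695,-0.83,0],0],[[0.695,-0.83,0],0]])

```text
time_s: 2.5
ee_pos: [0.4184, 0.0515, 0.2054]
eef_rot: [-3.141, -0.0, 0.242]
force: [0.6, -1.3, 1.0]
grip_width: 0.0706
grip_force: 0.0
```

Call:
carry_out(motion=[[[0.695,-0.83,0],0],[[0.695,-0.83,0],0],[[0.695,-0.83,0],0],[[0.695,-0.83,0],0],[[0.695,-0.83,0],0],[[0.695,-0.83,0],0]])

```text
time_s: 3.1
ee_pos: [0.5134, 0.244, 0.2046]
eef_rot: [3.142, 0.001, 0.241]
force: [0.2, -0.4, -0.5]
grip_width: 0.0704
grip_force: 0.0
```

```bash
cat >> h.py <<'E'
def togo(xyz,yawdeg=None):
    o=ctrl.get_obs(); p=np.array(o["ee_pos"]); M=R.from_euler('xyz',o["eef_rot"]).as_matrix()
    s=M.T@(np.array(xyz)-p)/.2
    t=0 if yawdeg is None else -((np.rad2deg(-o["eef_rot"][2])+yawdeg+180)%360-180)/360
    print("tcp",np.round(p*1000,1),"yaw",round(np.rad2deg(o["eef_rot"][2]),2),"t",o["time_s"],"SHIFT",np.round(s,4),"TURN",round(t,4))
E
python3 - <<'E'
from h import *
print(camera_info("wrist"))
c=cam("wrist"); p,d=camera("wrist"); cv2.imwrite("pics/w0.png",p); P=cloud(c,d); P[d==0]=np.nan
Q=sel(P,(.512,.243),.05,.009,.022); print(circ(Q),Q.mean(0))
togo((.5125,.243,.003))
E
```

```text
{'camera_matrix': array([[410.67875036,   0.        , 324.14882598],
       [  0.        , 410.67875036, 236.82440237],
       [  0.        ,   0.        ,   1.        ]]), 'origin': array([0.58587051, 0.26221733, 0.38462285]), 'attitude': array([ 2.87774202e+00, -5.72883988e-04, -1.32941753e+00])}
[ 510.9  242.    49.8   16.6 1838. ] [0.51168713 0.24218115 0.01638588]
tcp [513.  242.6 204.8] yaw 13.75 t 3.15 SHIFT [-0.0011 -0.0028  1.0092] TURN 0
```

View pics/w0.png

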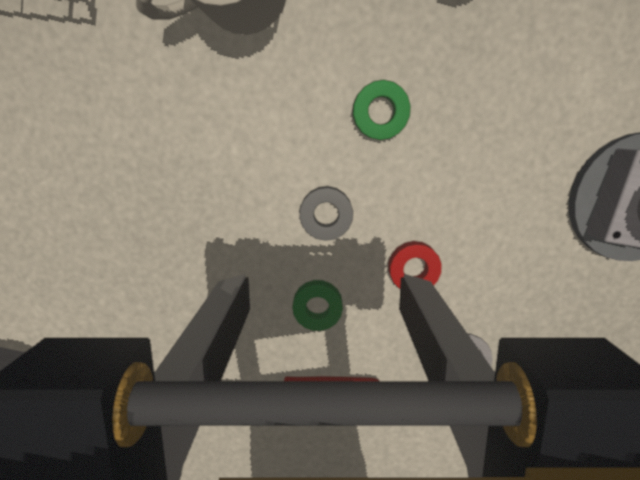

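The wrist view has the grey spacer at (326,213), which measures (511,242) mm, 50 mm across, top at 16 mm. That agrees with the top camera, so I'll descend and grip.

Call:
carry_out(motion=[[[-0.006,-0.001,0.25],0],[[-0.006,-0.001,0.5],0],[[-0.006,-0.001,0.72],0],[[-0.006,-0.001,0.87],0],[[-0.006,-0.001,0.96],0],[[-0.006,-0.001,1.0],0],[[-0.006,-0.001,1.0],0]])

```text
time_s: 3.85
ee_pos: [0.5118, 0.2413, 0.0054]
eef_rot: [3.141, 0.001, 0.238]
force: [0.9, 0.1, 0.7]
grip_width: 0.0707
grip_force: 0.0
```

Call:
carry_out(motion=[[[0,0,0],0],[[0,0,0],0],[[0,0,0],0],[[0,0,0],0],[[0,0,0],0],[[0,0,0],0]], hand=1, force=15)

```text
time_s: 4.45
ee_pos: [0.5125, 0.2423, 0.0064]
eef_rot: [-3.142, -0.001, 0.239]
force: [-1.3, -1.4, 7.1]
grip_width: 0.0502
grip_force: 15.0
```

Call:
carry_out(motion=[[[0,0,-0.2],0],[[0,0,-0.45],0],[[0,0,-0.7],0],[[0,0,-0.85],0],[[0,0,-0.85],0]])

```text
time_s: 4.95
ee_pos: [0.5136, 0.2429, 0.1804]
eef_rot: [-3.14, -0.008, 0.239]
force: [-0.2, -0.1, -1.2]
grip_width: 0.0497
grip_force: 15.0
```

Run:
```python
from h import *
o=ctrl.get_obs(); print(o["grip_width"],o["grip_force"],o["force"])
c=cam("wrist"); p,d=camera("wrist"); P=cloud(c,d); P[d==0]=np.nan
print(circ(sel(P,(.512,.243),.06,.15,.195)) )
togo((.5945,-.033,.18))
```

```text
0.049738623636925494 14.999982565641403 [-0.16292567 -0.13250093 -1.16081217]
[ 521.5  244.9   73.5  190.4 8876. ]
tcp [512.6 242.5 177.4] yaw 13.69 t 5.0 SHIFT [ 0.0718  1.4353 -0.0135] TURN 0
```

Call:
carry_out(motion=[[[0.036,0.718,0],0],[[0.036,0.718,0],0],[[0.036,0.718,0],0],[[0.036,0.718,0],0]])

```text
time_s: 5.4
ee_pos: [0.5534, 0.1001, 0.1737]
eef_rot: [3.141, 0.003, 0.234]
force: [-0.2, 0.5, -0.6]
grip_width: 0.0499
grip_force: 15.0
```

Call:
carry_out(motion=[[[0.036,0.718,0],0],[[0.036,0.718,0],0],[[0.036,0.718,0],0],[[0.036,0.718,0.0],0],[[0.036,0.718,0.15],0],[[0.036,0.718,0.2],0],[[0.036,0.718,0.2],0]])

```text
time_s: 6.1
ee_pos: [0.5928, -0.0325, 0.1333]
eef_rot: [-3.14, 0.004, 0.24]
force: [0.4, 0.7, -0.1]
grip_width: 0.0503
grip_force: 15.0
```

Run:
```python
from h import *
togo((.5945,-.033,.12))
c=cam("wrist"); p,d=camera("wrist"); cv2.imwrite("pics/w1.png",p); P=cloud(c,d); P[d==0]=np.nan
ct=cam("top"); pt,dt=camera("top"); cv2.imwrite("pics/t1.png",cv2.resize(pt[130:270,270:450],None,fx=4,fy=4))
for nm,f,a in(("body",rect,((.5945,-.033),.08,.034,.046)),("plate",circ,((.5945,-.033),.085,.007,.017)),("seat",circ,((.5945,-.033),.05,.058,.070)),("post",circ,((.5945,-.033),.03,.09,.115))):
    Q=sel(P,*a); 
    if len(Q)>5: print(nm,f(Q),Q.mean(0)*1000)
```

```text
tcp [592.8 -32.5 133.3] yaw 13.73 t 6.1 SHIFT [0.0079 0.0047 0.0662] TURN 0
body [ 6.029e+02 -3.400e+01  9.980e+01  8.010e+01  4.000e+00  5.871e+03
  4.050e+01] [617.38979431 -29.75609464  40.19381839]
plate [ 593.1  -34.5  120.4   12.7 4690. ] [603.94893021 -29.27277657  12.72785364]
seat [ 592.5  -34.7   62.6   65.8 4272. ] [601.87711039 -33.01417005  65.72765683]
post [586.3 -35.4  11.  108.2  93. ] [587.72191263 -34.90689523 107.74051737]
```

View pics/w1.png

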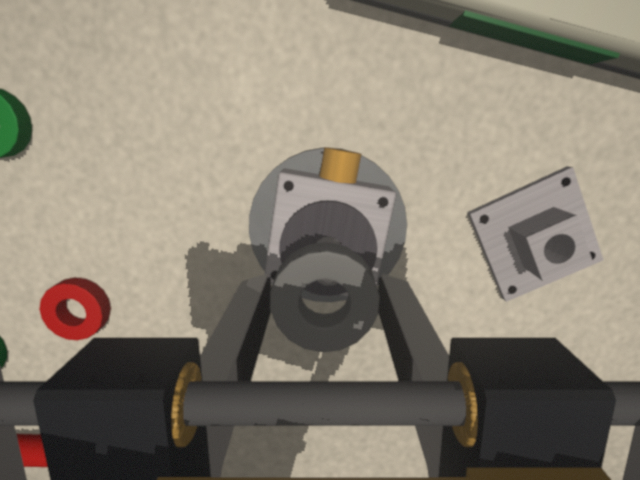

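Run:
```python
from h import *
o=ctrl.get_obs(); t=np.array(o["ee_pos"]); M=R.from_euler('xyz',o["eef_rot"]).as_matrix()
for n in("wrist","top"):
    c=cam(n); p,d=camera(n); P=cloud(c,d); P[d==0]=np.nan
    L=(P-t)@M  # tool coords
    m=(np.abs(L[...,1])<24)&(np.abs(L[...,2])<.02)&(np.hypot(L[...,0],L[...,1])<.035)
    Q=L[m]*1000; print(n,len(Q)); h,e=np.histogram(Q[:,2],bins=np.arange(-20,20,2)); print(h)
    zt=e[h.argmax()]+1; T=Q[np.abs(Q[:,2]-zt)<3]
    S=T[np.abs(T[:,1])<6]; print("top z",zt,"x range of mid strip",np.percentile(S[:,0],[0.5,99.5]),"hist",np.histogram(S[:,0],bins=np.arange(-30,31,3))[0])
```

```text
wrist 9178
[ 137  132  119  125 4205 2938  350  296  269  227  188  170   22    0
    0    0    0    0    0]
top z -11 x range of mid strip [-25.92049436  22.66458892] hist [  0  89 150 150 164 151   4   0   0   0   0   0   7 140 177 178 187 124
   0   0]
top 0
[0 0 0 0 0 0 0 0 0 0 0 0 0 0 0 0 0 0 0]Traceback (most recent call last):
  File "<stdin>", line 9, in <module>
    return _quantile_unchecked(
        a, q, axis, out, overwrite_input, method, keepdims, weights)
    return _ureduce(a,
                    func=_quantile_ureduce_func,
    ...<5 lines>...
                    overwrite_input=overwrite_input,
                    method=method)
    r = func(a, **kwargs)
    result = _quantile(arr,
                       quantiles=q,
    ...<2 lines>...
                       out=out,
                       weights=wgt)
    slices_having_nans = np.isnan(arr[-1, ...])
                                  ~~~^^^^^^^^^
IndexError: index -1 is out of bounds for axis 0 with size 0
```

```bash
cat > hold.py <<'E'
from h import *
o=ctrl.get_obs(); t=np.array(o["ee_pos"]); M=R.from_euler('xyz',o["eef_rot"]).as_matrix()
c=cam("wrist"); p,d=camera("wrist"); P=cloud(c,d); P[d==0]=np.nan
L=(P-t)@M*1000
top=L[(np.abs(L[...,2]+10.5)<3)&(np.hypot(L[...,0],L[...,1])<35)]
for off in(-7,-3.5,0,3.5):
    S=top[np.abs(top[:,0]+1.6-off)<1.5]; y=np.sort(S[:,1]); g=np.diff(y); k=g.argmax(); print(off,"bore y",y[k],y[k+1],"mid",(y[k]+y[k+1])/2, "outer",y[0],y[-1])
s=L[(np.abs(P[...,2]-.0655)<.004)&(np.hypot(P[...,0]-.593,P[...,1]+.034)<.05)]
print("seat in tool",circ(s/1000))
b=L[(np.abs(P[...,2]-.012)<.004)&(np.hypot(P[...,0]-.593,P[...,1]+.034)<.08)]; print("plate",circ(b/1000))
E
python3 hold.py
```

```text
-7 bore y -8.114953833917697 8.276369263799264 mid 0.08070771494078333 outer -25.34523148323226 25.05034872363545
-3.5 bore y -10.7415959148866 10.551567012206423 mid -0.09501445134008879 outer -25.40697455910842 25.00618980129206
0 bore y -11.575759410746814 11.280614598200978 mid -0.1475724062729178 outer -25.284162571136616 25.059462989178698
3.5 bore y -10.240029800869962 10.400649391409194 mid 0.08030979526961612 outer -25.260757589115144 24.932847051735855
seat in tool [-2.100e+00  9.000e-01  6.250e+01  7.070e+01  4.057e+03]
plate [-2.000e+00  1.100e+00  1.200e+02  1.238e+02  4.591e+03]
```

Call:
carry_out(motion=[[[-0.002,0.004,0.0],0],[[-0.002,0.004,0.05],0],[[-0.002,0.004,0.1],0],[[-0.002,0.004,0.15],0],[[-0.002,0.004,0.18],0],[[-0.002,0.004,0.18],0]])

```text
time_s: 6.95
ee_pos: [0.5932, -0.0343, 0.0981]
eef_rot: [-3.141, 0.002, 0.239]
force: [0.9, 0.4, -0.4]
grip_width: 0.0503
grip_force: 15.0
```

Run:
```python
from h import *
o=ctrl.get_obs(); print(o["force"],o["grip_width"],o["moment"])
togo((.5945,-.033,.0715)); print(camera_info("wrist")["origin"])
p,d=camera("wrist"); cv2.imwrite("pics/w2.png",p[200:400,200:460])
```

```text
[ 0.85368995  0.39543694 -0.42028303] 0.05025347342370908 [-0.02165324  0.01942575  0.02783234]
tcp [593.2 -34.3  98.1] yaw 13.68 t 6.95 SHIFT [ 0.0079 -0.0046  0.133 ] TURN 0
[ 0.66595044 -0.01630781  0.27805122]
```

View pics/w2.png

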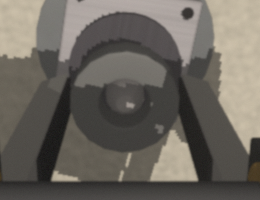

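The post tip shows inside the spacer's bore at about (127,95) in the crop, and there is no contact force. I'll keep lowering and then release.

Call:
carry_out(motion=[[[0,0,0.05],0],[[0,0,0.09],0],[[0,0,0.12],0],[[0,0,0.13],0],[[0,0,0.13],0]])

```text
time_s: 7.5
ee_pos: [0.5937, -0.0343, 0.0731]
eef_rot: [-3.141, 0.001, 0.239]
force: [0.3, -0.2, -0.0]
grip_width: 0.0498
grip_force: 15.0
```

Call:
carry_out(motion=[[[0,0,0],0],[[0,0,0],0],[[0,0,0],0],[[0,0,0],0]], hand=-0.5)

```text
time_s: 7.9
ee_pos: [0.5938, -0.0343, 0.0736]
eef_rot: [3.141, -0.0, 0.239]
force: [-0.7, 0.1, -0.7]
grip_width: 0.0701
grip_force: 0.0
```

Call:
carry_out(motion=[[[0,0,-0.1],0],[[0,0,-0.3],0],[[0,0,-0.5],0],[[0,0,-0.65],0],[[0,0,-0.65],0]])

```text
time_s: 8.4
ee_pos: [0.5952, -0.0345, 0.2082]
eef_rot: [3.139, -0.007, 0.239]
force: [0.3, 0.1, -0.6]
grip_width: 0.0706
grip_force: 0.0
```

Run:
```python
from h import *
for n in("wrist","top"):
    c=cam(n); p,d=camera(n); P=cloud(c,d); P[d==0]=np.nan
    for z0,z1 in((.1,.115),(.076,.088),(.058,.070)):
        Q=sel(P,(.5935,-.034),.04,z0,z1)
        if len(Q)>5: print(n,circ(Q),Q[:,2].std())
    Q=sel(P,(.6255,-.191),.05,.032,.043)
    if len(Q)>5: print("boss",n,rect(Q))
togo((.625,-.191,.205),41)
print(ctrl.get_obs()["force"])
```

```text
wrist [593.  -35.   18.2 107.1 468. ] 0.002915641087675519
wrist [ 592.   -34.9   50.    81.6 2483. ] 0.001049177749496827
wrist [ 592.7  -34.5   62.4   65.7 1359. ] 0.0009903657009792857
boss wrist [ 624.  -192.8   37.    36.4   39.6 1452.    38.6]
tcp [593.7 -34.3 203.5] yaw 13.68 t 8.5 SHIFT [-0.0334  0.7981 -0.0074] TURN -0.0759
[ 0.25356534 -0.23729703 -0.89538099]
```

Call:
carry_out(motion=[[[-0.033,0.8,0],-0.074],[[-0.033,0.8,0],-0.074],[[-0.033,0.8,0],-0.074],[[-0.033,0.8,0.1],-0.074],[[-0.033,0.8,0.25],-0.074],[[-0.033,0.8,0.3],-0.074],[[-0.033,0.8,0.3],-0.074]])

```text
time_s: 9.2
ee_pos: [0.6243, -0.1907, 0.1411]
eef_rot: [-3.138, 0.002, 0.704]
force: [-0.1, 0.5, 0.1]
grip_width: 0.0703
grip_force: 0.0
```

Run:
```python
from h import *
c=cam("wrist"); p,d=camera("wrist"); P=cloud(c,d); P[d==0]=np.nan; cv2.imwrite("pics/w3.png",p)
print("boss",rect(sel(P,(.6245,-.192),.04,.032,.043)),"flange",rect(sel(P,(.6245,-.192),.06,.0055,.012)))
togo((.6245,-.192,.018),40.4)
```

```text
boss [ 624.1 -193.1   36.8   35.7   39.8 1935.    38.7] flange [ 624.  -193.    80.6   80.1   39.8 7444.     8.8]
tcp [ 625.  -190.9  143. ] yaw 40.35 t 9.25 SHIFT [-0.0053  0.0034  0.6252] TURN -0.0002
```

View pics/w3.png

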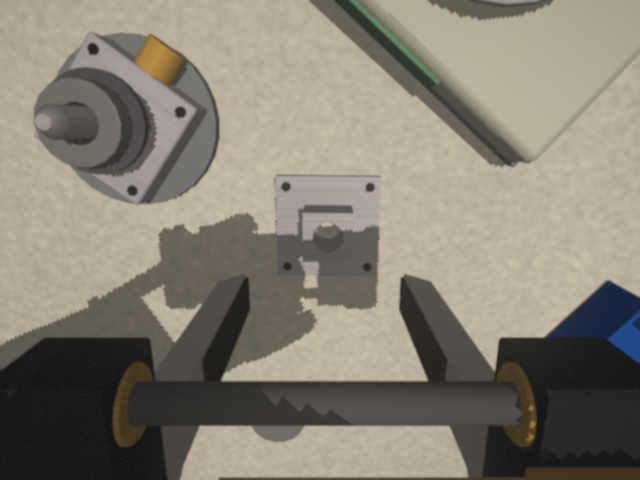

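The wrist view shows the bonnet square to the fingers at (328,226), with the spacer seated on the post at upper left. I'll grip the boss low.

Call:
carry_out(motion=[[[-0.005,0.003,0.2],0.0015],[[-0.005,0.003,0.4],0.0015],[[-0.005,0.003,0.55],0.0015],[[-0.005,0.003,0.63],0.0015],[[-0.005,0.003,0.66],0.0015],[[-0.005,0.003,0.66],0.0015]])

```text
time_s: 9.85
ee_pos: [0.6254, -0.1924, 0.0124]
eef_rot: [3.141, -0.001, 0.695]
force: [-0.6, -0.1, -0.8]
grip_width: 0.0706
grip_force: 0.0
```

Call:
carry_out(motion=[[[0,0,0],0],[[0,0,0],0],[[0,0,0],0],[[0,0,0],0],[[0,0,0],0],[[0,0,0],0],[[0,0,0],0]], hand=1, force=45)

```text
time_s: 10.55
ee_pos: [0.625, -0.1925, 0.0118]
eef_rot: [3.141, -0.0, 0.694]
force: [-0.6, 0.4, 3.6]
grip_width: 0.0358
grip_force: 45.0
```

Call:
carry_out(motion=[[[0,0,-0.15],0],[[0,0,-0.4],0],[[0,0,-0.65],0],[[0,0,-0.8],0],[[0,0,-0.85],0],[[0,0,-0.85],0]])

```text
time_s: 11.15
ee_pos: [0.6249, -0.1925, 0.1815]
eef_rot: [3.141, -0.0, 0.694]
force: [0.0, 0.2, -2.3]
grip_width: 0.0356
grip_force: 45.0
```

Run:
```python
from h import *
o=ctrl.get_obs(); print(o["grip_width"],o["grip_force"],o["force"])
togo((.5937,-.0343,.18),4)
```

```text
0.03559033308838344 44.99823331832886 [ 0.02370867  0.1756537  -2.27219736]
tcp [ 624.9 -192.5  181.5] yaw 39.78 t 11.15 SHIFT [ 0.386  -0.7076  0.0073] TURN 0.0994
```

Call:
carry_out(motion=[[[0.386,-0.708,0],0.0994],[[0.386,-0.708,0],0.0994],[[0.386,-0.708,0],0.0994],[[0.386,-0.708,0],0.0994],[[0.386,-0.708,0.1],0.0994],[[0.386,-0.708,0.2],0.0994],[[0.386,-0.708,0.2],0.0994],[[0.386,-0.708,0.2],0.0994]])

```text
time_s: 11.95
ee_pos: [0.593, -0.0342, 0.14]
eef_rot: [-3.141, 0.003, 0.07]
force: [-0.5, 0.2, -1.6]
grip_width: 0.0359
grip_force: 45.0
```

Run:
```python
from h import *
o=ctrl.get_obs(); t=np.array(o["ee_pos"]); M=R.from_euler('xyz',o["eef_rot"]).as_matrix()
c=cam("wrist"); p,d=camera("wrist"); P=cloud(c,d); P[d==0]=np.nan; cv2.imwrite("pics/w4.png",p)
L=(P-t)@M
s=(np.hypot(L[...,0],L[...,1])<.07)
Q=L[s&(np.abs(L[...,2])<.03)]; h,e=np.histogram(Q[:,2]*1000,bins=np.arange(-30,30,2)); print(dict(zip(e.astype(int),h)))
for z in(-.026,.004):
    B=L[(np.hypot(L[...,0],L[...,1])<(.025 if z<0 else .07))&(np.abs(L[...,2]-z)<.003)]
    if len(B)>20: print("held z",z,rect(B)); y=B[np.abs(B[:,1])<.004]*1000; print("x range",y[:,0].min(),y[:,0].max())
b=sel(P,(.593,-.034),.08,.034,.046); b=(b-t)@M
if len(b)>9: print("body tool",rect(b))
for nm,z0,z1,r in(("plate",.007,.017,.085),("seat",.058,.07,.05)):
    q=sel(P,(.593,-.034),r,z0,z1); q=(q-t)@M
    if len(q)>9: print(nm,circ(q))
togo((.5937,-.0343,.11),4)
```

```text
{np.int64(-30): np.int64(406), np.int64(-28): np.int64(4904), np.int64(-26): np.int64(577), np.int64(-24): np.int64(379), np.int64(-22): np.int64(383), np.int64(-20): np.int64(356), np.int64(-18): np.int64(344), np.int64(-16): np.int64(345), np.int64(-14): np.int64(306), np.int64(-12): np.int64(295), np.int64(-10): np.int64(281), np.int64(-8): np.int64(261), np.int64(-6): np.int64(224), np.int64(-4): np.int64(228), np.int64(-2): np.int64(179), np.int64(0): np.int64(985), np.int64(2): np.int64(10221), np.int64(4): np.int64(707), np.int64(6): np.int64(201), np.int64(8): np.int64(217), np.int64(10): np.int64(24), np.int64(12): np.int64(0), np.int64(14): np.int64(0), np.int64(16): np.int64(0), np.int64(18): np.int64(0), np.int64(20): np.int64(0), np.int64(22): np.int64(0), np.int64(24): np.int64(0), np.int64(26): np.int64(0)}
held z -0.026 [-1.500e+00  3.000e-01  4.690e+01  3.730e+01  8.930e+01  5.795e+03
 -2.700e+01]
x range -19.92028079425601 17.12782660230553
held z 0.004 [-1.5000e+00  1.0000e-01  8.0300e+01  8.0900e+01  8.9900e+01  1.1935e+04
  3.0000e+00]
x range -41.73194423018889 38.853897976275306
body tool [4.090e+01 6.000e-01 3.810e+01 8.020e+01 0.000e+00 3.841e+03 9.960e+01]
plate [5.000e-01 9.000e-01 1.201e+02 1.272e+02 2.114e+03]
seat [ 26.    0.5  33.2  74.5 297. ]
tcp [593.5 -34.4 141.1] yaw 3.99 t 12.0 SHIFT [ 0.0013 -0.0002  0.1554] TURN -0.0
```

View pics/w4.png

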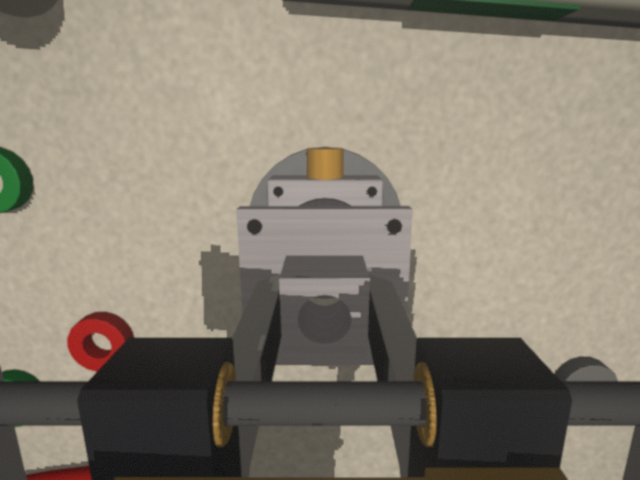

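The wrist view shows the flange at (325,235), square with the valve body behind it. The in-picture offset from bonnet to valve is about +1.4 mm in tool x and +0.5 mm in tool y. I'll correct that and lower onto the post.

Call:
carry_out(motion=[[[0.0065,0.0025,0.0],0],[[0.0065,0.0025,0.04],0],[[0.0065,0.0025,0.08],0],[[0.0065,0.0025,0.12],0],[[0.0065,0.0025,0.15],0],[[0.0065,0.0025,0.15],0],[[0.0065,0.0025,0.15],0]])

```text
time_s: 12.7
ee_pos: [0.5949, -0.0346, 0.1114]
eef_rot: [-3.142, 0.0, 0.07]
force: [0.2, 0.5, -2.3]
grip_width: 0.0362
grip_force: 45.0
```

Run:
```python
from h import *
o=ctrl.get_obs(); t=np.array(o["ee_pos"]); M=R.from_euler('xyz',o["eef_rot"]).as_matrix()
print(o["force"],o["moment"])
c=cam("wrist"); p,d=camera("wrist"); cv2.imwrite("pics/w5.png",cv2.resize(p[220:380,220:430],None,fx=3,fy=3))
P=cloud(c,d);P[d==0]=np.nan; L=(P-t)@M
B=L[(np.hypot(L[...,0],L[...,1])<.07)&(np.abs(L[...,2]-.003)<.003)]; print("flange",rect(B))
b=(sel(P,(.593,-.034),.08,.034,.046)-t)@M; print("body",rect(b))
togo((.5945,-.034,.095),4)
```

```text
[ 0.18605563  0.52344592 -2.34360119] [ 0.01119241 -0.00129691 -0.01469341]
flange [-1.5000e+00  1.0000e-01  8.0500e+01  8.0800e+01  8.9900e+01  1.2056e+04
  3.0000e+00]
body [ 4.250e+01 -2.000e-01  7.990e+01  3.070e+01  9.000e+01  3.507e+03
  7.120e+01]
tcp [595.  -34.6 111.7] yaw 4.0 t 12.75 SHIFT [-0.0025 -0.0034  0.0836] TURN 0.0
```

View pics/w5.png

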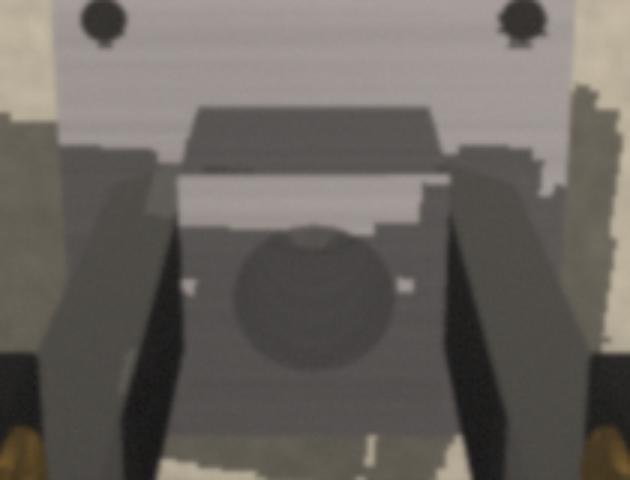

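The force still reads only the bonnet's weight and the post is clear inside the bore, dark at (315,300) in the crop. I'll go on down until it touches.

Call:
carry_out(motion=[[[-0.002,-0.001,0.03],0],[[-0.002,-0.001,0.06],0],[[-0.002,-0.001,0.085],0],[[-0.002,-0.001,0.1],0],[[-0.002,-0.001,0.11],0],[[-0.002,-0.001,0.11],0],[[-0.002,-0.001,0.11],0]])

```text
time_s: 13.45
ee_pos: [0.5945, -0.0345, 0.0898]
eef_rot: [3.142, -0.0, 0.07]
force: [-1.9, -0.5, 2.1]
grip_width: 0.0355
grip_force: 45.0
```

Call:
carry_out(motion=[[[0,0,0.01],0],[[0,0,0.02],0],[[0,0,0.03],0],[[0,0,0.035],0],[[0,0,0.035],0],[[0,0,0.035],0],[[0,0,0.035],0]])

```text
time_s: 14.15
ee_pos: [0.5947, -0.0345, 0.0828]
eef_rot: [3.141, -0.001, 0.07]
force: [-1.8, 0.1, 6.8]
grip_width: 0.0357
grip_force: 45.0
```

```bash
cat > chk.py <<'E'
from h import *
for _ in range(3):
    c=cam("wrist"); p,d=camera("wrist"); o=ctrl.get_obs(); print(np.round(o["force"],2),np.round(o["moment"],3),np.round(o["ee_pos"],4),np.round(o["eef_rot"],4))
t=np.array(o["ee_pos"]); M=R.from_euler('xyz',o["eef_rot"]).as_matrix()
P=cloud(c,d);P[d==0]=np.nan; L=(P-t)@M
B=L[(np.hypot(L[...,0],L[...,1])<.07)&(np.abs(L[...,2]-.003)<.003)]; print("flange",rect(B), "world z top",np.median(P[(np.hypot(L[...,0],L[...,1])<.07)&(np.abs(L[...,2]-.003)<.003)][:,2]))
b=(sel(P,(.593,-.034),.08,.034,.046)-t)@M; print("body",rect(b))
E
python3 chk.py
```

```text
[-2.29 -0.45  5.66] [ 0.059  0.548 -0.033] [ 0.5947 -0.0345  0.0827] [ 3.1415e+00 -6.0000e-04  6.9800e-02]
[-2.86  0.45  6.41] [0.065 0.566 0.026] [ 0.5947 -0.0345  0.0827] [ 3.1415e+00 -7.0000e-04  6.9800e-02]
[-2.72 -0.04  5.74] [0.146 0.536 0.005] [ 0.5947 -0.0345  0.0828] [ 3.1415e+00 -8.0000e-04  6.9700e-02]
flange [-1.4000e+00 -1.0000e-01  8.0700e+01  8.0600e+01  0.0000e+00  1.1673e+04
  3.0000e+00] world z top 0.07979880039410395
body [ 4.530e+01 -3.000e-01  2.540e+01  7.960e+01  1.000e-01  3.076e+03
  4.320e+01]
```

A side force of about −2.5 N in x says the bonnet is rubbing the post, so I'll shift it about 1.2 mm toward −x and press a little more.

Call:
carry_out(motion=[[[-0.003,0,0.0],0],[[-0.006,0,0.0],0],[[-0.006,0,0.005],0],[[-0.006,0,0.01],0],[[-0.006,0,0.015],0],[[-0.006,0,0.015],0],[[-0.006,0,0.015],0],[[-0.006,0,0.015],0]])

```text
time_s: 15.1
ee_pos: [0.5945, -0.0345, 0.0804]
eef_rot: [3.141, -0.003, 0.07]
force: [2.0, 1.1, 7.7]
grip_width: 0.0353
grip_force: 45.0
```

```bash
python3 chk.py
```

```text
[2.29 1.56 8.55] [ 0.241 -0.385  0.019] [ 0.5945 -0.0345  0.0804] [ 3.1412 -0.0035  0.0698]
[1.67 1.22 7.19] [ 0.354 -0.414  0.022] [ 0.5945 -0.0345  0.0804] [ 3.1413 -0.0035  0.0698]
[2.44 1.28 7.92] [ 0.256 -0.426  0.008] [ 0.5945 -0.0345  0.0804] [ 3.1412 -0.0035  0.0698]
flange [-1.5000e+00 -0.0000e+00  8.0800e+01  8.0300e+01  1.0000e-01  1.1701e+04
  2.9000e+00] world z top 0.07754096336733332
body [4.550e+01 2.000e-01 2.510e+01 7.940e+01 2.000e-01 3.031e+03 4.100e+01]
```

Call:
carry_out(motion=[[[0.002,-0.001,0.002],0],[[0.003,-0.0015,0.004],0],[[0.003,-0.0015,0.004],0],[[0.003,-0.0015,0.004],0],[[0.003,-0.0015,0.004],0],[[0.003,-0.0015,0.004],0],[[0.003,-0.0015,0.004],0],[[0.003,-0.0015,0.004],0]])

```text
time_s: 16.05
ee_pos: [0.5946, -0.0345, 0.0794]
eef_rot: [3.141, -0.002, 0.07]
force: [-0.8, -1.0, 7.0]
grip_width: 0.0355
grip_force: 45.0
```

```bash
python3 chk.py
python3 - <<'E'
from h import *
p,d=camera("scene"); cv2.imwrite("pics/s2.png",cv2.resize(p[120:350,170:430],None,fx=3,fy=2.6))
E
```

```text
[-1.08 -0.97  8.29] [-0.174  0.187 -0.075] [ 0.5946 -0.0345  0.0795] [ 3.1409e+00 -2.2000e-03  6.9800e-02]
[0.15 0.06 7.65] [-0.186  0.198  0.033] [ 0.5946 -0.0345  0.0795] [ 3.1409e+00 -2.2000e-03  6.9700e-02]
[-0.86 -1.1   7.69] [-0.236  0.23   0.009] [ 0.5946 -0.0345  0.0794] [ 3.1409e+00 -2.2000e-03  6.9800e-02]
flange [-1.4000e+00  1.0000e-01  8.0500e+01  8.0700e+01  8.9800e+01  1.1681e+04
  3.0000e+00] world z top 0.07651465714138875
body [ 4.550e+01 -3.000e-01  2.500e+01  7.940e+01  0.000e+00  3.007e+03
  4.000e+01]
```

View pics/s2.png

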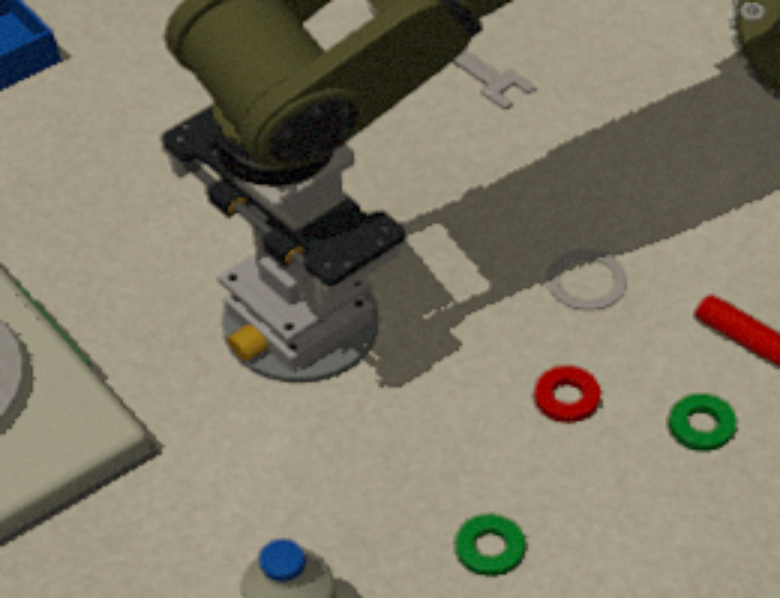

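The scene view shows the bonnet over the valve at (300,310), square and aligned, with the other objects where they were. I'll press a touch more to sit mid-band, then check and hand in.

Call:
carry_out(motion=[[[0,0.001,0.003],0],[[0,0.001,0.006],0],[[0,0.001,0.007],0],[[0,0.001,0.007],0],[[0,0.001,0.007],0],[[0,0.001,0.007],0],[[0,0.001,0.007],0],[[0,0.001,0.007],0],[[0,0.001,0.007],0],[[0,0.001,0.007],0]])

```text
time_s: 17.25
ee_pos: [0.5946, -0.0345, 0.0781]
eef_rot: [3.141, -0.002, 0.07]
force: [-0.3, -0.2, 8.4]
grip_width: 0.0355
grip_force: 45.0
```

```bash
cat >> chk.py <<'E'
f=np.mean([(camera("wrist"),ctrl.get_obs()["force"][2])[1] for _ in range(8)]); print("mean fz",f)
if 7.8<f<10: print(ctrl.hand_in())
E
python3 chk.py
```

```text
[-0.95  1.28  8.57] [ 0.064  0.249 -0.   ] [ 0.5946 -0.0345  0.0781] [ 3.1412e+00 -2.2000e-03  6.9800e-02]
[-1.07  0.29  9.66] [ 0.074  0.256 -0.005] [ 0.5946 -0.0345  0.0781] [ 3.1412e+00 -2.2000e-03  6.9700e-02]
[-1.13  0.32  8.58] [ 0.059  0.3   -0.05 ] [ 0.5946 -0.0345  0.0781] [ 3.1412e+00 -2.2000e-03  6.9800e-02]
flange [-1.6000e+00  1.0000e-01  8.0300e+01  8.1100e+01  8.9900e+01  1.1671e+04
  3.0000e+00] world z top 0.07517740712267457
body [4.57e+01 3.00e-01 2.46e+01 7.96e+01 2.00e-01 2.94e+03 3.87e+01]
mean fz 8.902089455842876
the job is handed in; nothing more can be done
None
```

The job is handed in (no verdict came back): the spacer lies flat on the sprung seat and the bonnet is on over it, boss up and square to the valve, held with about 9 N of arm push (about 11.5 N on the spring). The seat is pressed roughly 14 mm, short of its 25 mm stop.

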